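Clamp a sanding block in the glue press

ROBOT

A 6-joint arm with a two-finger parallel gripper is mounted at the origin on a cart in front of the work surface, level with it; the furniture and walls round the work are solid. World frame = base frame: x ahead of the robot, y to its left, z up, the work surface at z = 0. Lengths are in mm, angles in rad, forces in N, time in s.
With the tool pointing down it reaches from about 275 to 850 mm from the base axis. Payload 19 kg.
Tool frame: the origin (TCP) lies at the very end of the fingers, on their centre line; the grasp point (between the pads) lies 19 mm behind it; z points along the fingers, y is the line along which they close (so a half turn about z gives the same grasp; the last joint's range is limited). The gripper opens to 85 mm and grips with 20 to 120 N. Pads are 22 mm wide; open, the fingers measure 114 mm over their backs; the gripper's body (76 mm by 85 mm) begins 54 mm behind the grasp point. The pads swing forward as they close: fully open they stand 13 mm farther back than shut.
Start: joints at [1.172, 0.15, 1.437, -0, 1.554, -0.134], TCP at [150.492, 554.926, 231.267] pointing down, gripper open.
Joint ranges: [-2.8, 2.8], [-0.68, 2.1], [0.12, 2.68], [-1.39, 4.53], [0.16, 2.79], [-2.81, 2.81]. Speed limits (rad/s): [1.89, 1.89, 2.22, 3.01, 3.01, 3.01].

INTERFACE

Orientations are given as a rotation vector (axis times angle).
In Python, from plant import monitor, get_image, calibration, arm, search_frame gives the robot as it stands.
- The arm moves only by the tool apply_moves, never from a script. Its arguments are lists of equal length, an entry for each row: "dp": the shift along the world's x, y, z in m, a list of three; "delta_rot": the turn, a rotation vector about the world's x, y, z in degrees, a list of three; "grip": the closure, from 0 (fully open) to 1 (shut). In form: {"dp": [[tx, ty, tz], ...], "delta_rot": [[wx, wy, wz], ...], "grip": [grip, ...]}. A call has 1 to 5 rows; each row is the pose to reach, as a shift and turn from the pose commanded when the call began; what a row does not reach only later rows make up. A row lasts 1/8 s, in which the tool goes at most 62.5 mm and 10.7 degrees, less where a joint would pass 70% of its speed; a pose out of reach is approached as far as the arm can. A call with a gripper value outside its range is refused whole. The fingers move at their own pace and stop on an object; "squeeze" is the grip in N (left out, the last holds). Time passes only in rows, so rows that repeat a pose let the fingers close. It gives the time, the measured TCP pose, the force, the opening and the grip force at its end, in the units of the state.
- monitor.get_state(): the state, without advancing time (a new reading comes with each control period).
- get_image(name): name is "scene" or "top" or "wrist"; returns (picture, depth): 420x560x3 uint8, red, green, blue; 420x560 float32, mm along the optical axis (not along the pixel's ray), 0 where there is no reading.
- calibration(name): a dict with "vfov" (degrees; the focal length in pixels is half the picture's height over the tangent of half this angle, whatever the lens; pixels are square), "cx", "cy" (the principal point, pixels), "position" and "attitude" of the camera in the world. Camera axes: x right, y down, z forward; pixel columns grow to the right and rows downward; lengths in mm; the calibration is good to about 2 mm. The wrist camera is an equidistant fisheye: a pixel r from the principal point sees the ray r / f radians off the axis. A picture is of the moment at which its call begins: read the wrist's pose just before it. calibration takes no time and is no camera call; for the wrist camera it gives the pose at the moment of the call.
- arm.hand_in(): hands the job in; it is judged then, once.
Trained networks look in the newest picture that a camera, given by its name, has taken for a name from the list of things; names that differ only in an ending like _2 or _b are one class to them, and where a whole thing is asked for, a point or a joint stands for the part that bears it (a point fixed in the world has none). Each returns a list of dicts, best first, with "confidence" (0 to 1); they miss things now and then, are a little off and sometimes report something else, mostly with a low value. They report only what shows in the picture. A call takes as long as a camera call.
- search_frame(camera, target): "centre" ([x, y, z] in mm, in the coordinates of the camera as it stood for that picture, good to about 4 mm: the middle of the surface that is visible of it).
The state is a dict: "t": time; "joint_pos": joint angles; "qd": joint speeds; "joint_efforts": joint torques, N m; "eef_pos": TCP position; "eef_rot": TCP orientation; "ft_force": force on the tool from outside, world axes, zero at the start; "moment": the same for the moment, N m; "grip_width": finger opening in mm; "gripper_force": force on a finger pad.
Only numpy, scipy, OpenCV 4.12 (cv2) and the standard library are available. Lean on these libraries where they do the work, as an engineer would, in place of code of your own. Each camera call takes 0.05 s, during which the arm holds its last target. There are 200 camera calls.

TASK

The sanding block has a freshly glued facing: set it in the glue press, pushed in between the rails fully home against the end stop, abrasive face down. Then press the red lever pad down until the pawl clicks over and holds the lever by itself, and last slide the keeper by its black knob fully home behind the pawl. Leave the other loose things on the bench where they are.

Things in the scene. Friction and masses are not known exactly. Their poses are not given: they have to be found in the camera images.
- press: green steel glue press, fixed on the bench, 250 mm long in its x, 275 mm in y. Origin on the bench, mid bed. Own x runs from the red lever pad (-x, robot side) to the lever's hinge (+x); own y runs along the bed from the open infeed (-y) to the end stop (+y). Offsets below are in this frame, mm. Base and bed are 12 thick. Hinge axis along y at x 100, z 60
- seat (a point): bed top where the centre of the block's underside belongs when home (x 0, y -15, z 12), the block's 86 mm length along the press's y. Two rails along y, 12 mm high over the bed, inner faces 59 mm apart, from y -56 to +30, flared lead-ins to y -76. End stop: face at y +28, 18 mm high over the base. The lever passes over at y -12..12: no room for a gripper above the seat. Axes as the press's
- infeed (a point): bed top (x 0, y -105, z 12), open, clear of rails and lever: set the block's centre here, then push it 90 mm to +y by its trailing end, to the seat. The bed spans x -50..50, y -155..45; the raised lever's underside over the bed's middle is about 90 mm above the bench
- lever (a joint): lever angle, rad: 0 raised (sprung up), 0.42 level, latched, stop at 0.445. It must be pressed to 0.43 or more, nearly to its stop, for the pawl to catch. It takes a few newtons on the red pad, rising to about 10 N at the end with the block in place, and more against the stop. The spring lifts it again unless the pawl holds it
- lever_pad (a point): centre of the top of the red pad (52 mm along the lever, 34 mm wide) on the lever's free end; 215 mm from the hinge axis, 12 mm over it when level. Raised it stands about 159 mm above the bench, level 72 mm. It swings about the hinge, moving 24 mm to the press's -x on its way down. Lever 24 mm wide
- foot: round black rubber foot, 34 mm across, on a spring of 8 mm travel, under the lever over the middle of the bed (x 0, y 0); with the lever raised its underside is about 70 mm above the bench, with the lever down it presses on the block's top. Origin at the centre of its underside
- pawl (a joint): angle of the dark steel hook that stands beside the lever on its +y side (y 19..37, x about -82..-50 mm, 84 mm high): 0 upright; the lever's brass pin pushes it back up to about 0.25 rad, then it springs back over the pin to 0 and holds the lever down
- keeper (a joint): travel of the brass keeper, m: 0 open, 0.045 fully home behind the pawl (slides to the press's -y; friction about 1.5 N, stays where left). If it is slid in too early the pawl cannot move back and the lever cannot latch
- keeper_knob (a point): centre of the top of the keeper's black knob, 20 mm diameter, top 82 mm and underside 58 mm above the bench; the 20 mm wide brass keeper below it (13 to 47 mm above the bench) reaches 10 mm further out to +y than the knob's axis. Knob at press x -93 mm, y +105 mm when open and +60 mm when home
- block: tan sanding block, 52 x 86 x 26 mm (own x, y, z), loose, abrasive on the underside; origin at the centre of its underside, lying flat
- bar: red bar of polishing compound, 36 x 83 x 32 mm, loose bystander, origin under its centre
- roll: roll of abrasive cloth lying flat, 62 mm across, 22 mm high, loose bystander, origin under its centre
- glue: glue bottle, 47 mm across, 124 mm tall, standing, loose bystander, origin under its centre
- horn_tip: pale solid horn tip lying down, 37 x 138 x 32 mm, long along its own y, loose bystander, origin under its middle

How it is judged:
By the outcome, as a careful person would: the job done as asked, in the order asked, and still so for the second after the job is handed in, with the robot touching nothing.
It also fails if it takes over 58 s, if anything falls off the work surface, if the arm or the gripper's body presses on something with over 40 N, if the wrist force passes 120 N, or if a joint passes its speed limit or range.

## Working session

There is one attempt and no reset: what is moved stays moved. The work goes in short steps, Python scripts to look and compute and a tool call to move; the robot and the scene stay as the last step left them, time stands still between calls to the robot, and variables do not carry over. Pictures are saved under pics/ and viewed, at most 10 in all, crops included, and the job is handed in when it is done.

Besides the shell and the picture viewer there is one more tool, called after "Call:" as name(argument=value, ...), one argument or row to a line, values as JSON. apply_moves: Moves the arm, as the interface text tells. Its arguments: {"type":"object","properties":{"dp":{"type":"array"},"delta_rot":{"type":"array"},"grip":{"type":"array"},"squeeze":{"type":"number"}},"required":["dp","delta_rot","grip"]}

```bash
ls; mkdir -p pics
cat > h.py <<'E'
import numpy as np, cv2
from scipy.spatial.transform import Rotation as R
from plant import monitor, get_image, calibration, arm, search_frame
def att(c):
    a=np.array(c["attitude"],float)
    return a if a.shape==(3,3) else (R.from_rotvec(a).as_matrix() if a.size==3 else None)
def towld(c,p): return att(c)@np.array(p)+np.array(c["position"])
def cloud(c,d):
    f=d.shape[0]/2/np.tan(np.radians(c["vfov"]/2))
    v,u=np.mgrid[:d.shape[0],:d.shape[1]]
    P=np.stack([(u-c["cx"])/f*d,(v-c["cy"])/f*d,d],-1)
    return P@att(c).T+np.array(c["position"])
def px(c,p):
    f=210/np.tan(np.radians(c["vfov"]/2)); q=att(c).T@(np.array(p)-np.array(c["position"]))
    return q[:2]/q[2]*f+[c["cx"],c["cy"]]
E
python3 - <<'E'
from h import *
for n in("scene","top"):
    im,d=get_image(n); c=calibration(n); print(n,c)
    cv2.imwrite(f"pics/{n}0.png",im[:,:,::-1]); np.save(f"pics/{n}0.npy",d)
    for t in["press","block","bar","roll","glue","horn_tip","lever_pad","keeper_knob","foot","pawl"]:
        try: 
            print(t,[(towld(c,r["centre"]).round(0).tolist(),round(r["confidence"],2),px(c,towld(c,r["centre"])).round().tolist()) for r in search_frame(n,t)[:2]])
        except Exception as e: print(t,e)
print(monitor.get_state())
E
```

```text
pics
scene {'vfov': 54.45689353154479, 'cx': 275.1233569404479, 'cy': 204.7128147767762, 'position': array([-182.62672474, -494.63995622,  936.93459931]), 'attitude': array([-2.07056921,  1.0689203 , -0.49080051])}
press [([572.0, 141.0, 16.0], 0.68, [251.0, 223.0])]
block [([454.0, -109.0, 30.0], 0.74, [294.0, 277.0]), ([510.0, 238.0, 48.0], 0.69, [215.0, 214.0])]
bar [([565.0, -139.0, 32.0], 0.53, [324.0, 257.0])]
roll [([442.0, -277.0, 18.0], 0.96, [345.0, 312.0])]
glue [([753.0, -58.0, 63.0], 0.71, [332.0, 205.0])]
horn_tip [([688.0, 324.0, 21.0], 0.63, [231.0, 184.0])]
lever_pad [([590.0, 144.0, 117.0], 0.65, [252.0, 195.0])]
keeper_knob [([511.0, 240.0, 47.0], 0.51, [215.0, 214.0])]
foot [([603.0, 144.0, 85.0], 0.57, [255.0, 201.0])]
pawl [([526.0, 171.0, 56.0], 0.7, [234.0, 217.0])]
top {'vfov': 57.910893937970314, 'cx': 269.3004450920357, 'cy': 215.23074627493494, 'position': array([ 494.23727962,   37.96325747, 1166.27080728]), 'attitude': array([-2.17540268,  2.16185004, -0.13122881])}
press [([581.0, 135.0, 12.0], 0.82, [234.0, 229.0]), ([579.0, 148.0, 121.0], 0.56, [226.0
[... 667 characters left out ...]
, [226.0, 226.0])]
{'t': 1.1, 'joint_pos': array([ 1.17193413e+00,  1.50491531e-01,  1.43734803e+00,  1.20221629e-05,
        1.55381443e+00, -1.33967263e-01]), 'qd': array([ 0.00024372,  0.00097562, -0.00018048,  0.00030485, -0.00245634,
        0.00025947]), 'joint_efforts': array([ 5.30588932e-04, -7.12781167e+01, -5.71089113e+01, -3.80611937e-05,
        6.89460649e-04,  3.73187595e-05]), 'eef_pos': array([150.53110662, 554.93152719, 231.29728137]), 'eef_rot': array([-4.14877160e-01, -3.11404994e+00,  8.79828847e-05]), 'ft_force': array([-0.52575311, -0.16818622,  0.82716209]), 'moment': array([-0.03034307,  0.01545366, -0.00955451]), 'gripper_force': 0.0, 'grip_width': 85.4194535628338}
```

Run:
```python
import cv2
a=cv2.imread("pics/top0.png")[110:320,130:410];cv2.imwrite("pics/top0c.png",cv2.resize(a,None,fx=2.8,fy=2.8,interpolation=2))
a=cv2.imread("pics/scene0.png")[150:340,170:400];cv2.imwrite("pics/scene0c.png",cv2.resize(a,None,fx=3.1,fy=3.1,interpolation=2))
```

```text
(no output)
```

View pics/top0c.png

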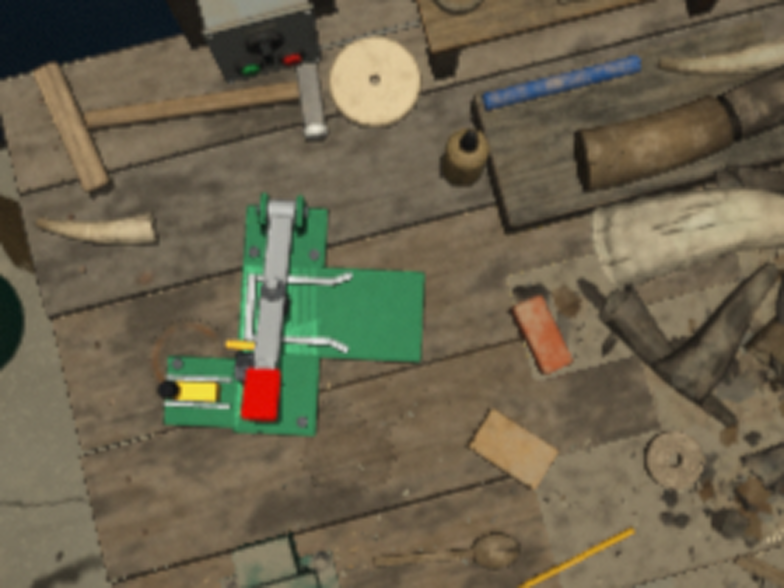

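View pics/scene0c.png

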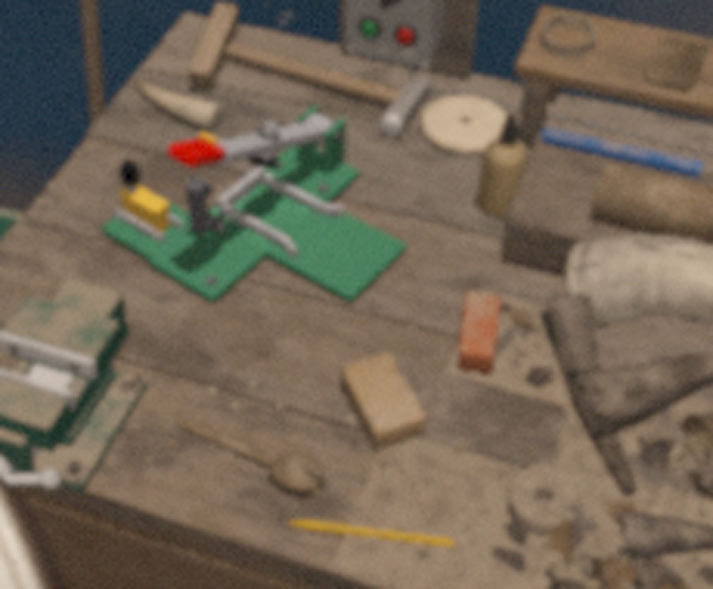

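```bash
cat >> h.py <<'E'
def plane(c,uv,z):
    f=210/np.tan(np.radians(c["vfov"]/2)); uv=np.atleast_2d(uv).astype(float)
    r=np.c_[(uv-[c["cx"],c["cy"]])/f,np.ones(len(uv))]@att(c).T; o=np.array(c["position"])
    return (o+r*((z-o[2])/r[:,2])[:,None])
def seg(im,d,c,lo,hi,zr,box):
    hsv=cv2.cvtColor(im,cv2.COLOR_RGB2HSV); m=cv2.inRange(hsv,lo,hi)>0
    P=cloud(c,d.astype(float)); x0,x1,y0,y1=box
    m&=(d>0)&(P[...,2]>zr[0])&(P[...,2]<zr[1])&(P[...,0]>x0)&(P[...,0]<x1)&(P[...,1]>y0)&(P[...,1]<y1)
    return m,P
E
python3 - <<'E'
from h import *
for n in("scene","top"):
    im=cv2.imread(f"pics/{n}0.png")[:,:,::-1].copy(); d=np.load(f"pics/{n}0.npy"); c=calibration(n)
    for nm,lo,hi,zr,box,z in[("green",(50,100,30),(85,255,255),(0,30),(400,800,0,300),12),("block",(5,40,90),(25,255,255),(15,40),(390,530,-180,-40),26),("red",(0,180,120),(8,255,255),(100,190),(400,650,100,260),159),("knob",(0,0,0),(180,255,50),(60,100),(450,560,200,290),82),("yellow",(20,150,120),(35,255,255),(30,60),(450,560,180,290),47)]:
        m,P=seg(im,d,c,lo,hi,zr,box); v,u=np.nonzero(m)
        if len(u)<5: print(n,nm,len(u));continue
        zm=np.median(P[m][:,2]); W=plane(c,np.c_[u,v],zm)[:,:2].astype(np.float32)
        r=cv2.minAreaRect(W); print(n,nm,len(u),"z",zm.round(1),"std",P[m][:,2].std().round(1),"rect",np.round(r[0],1),np.round(r[1],1),round(r[2],1),"mean",P[m].mean(0).round(1))
        if nm=="green": print(cv2.boxPoints(r).round(0).tolist())
E
```

```text
scene green 1342 z 12.8 std 2.3 rect [566.7 113.6] [223.3 270.2] 68.0 mean [575.6 109.7  12.7]
[[400.0, 61.0], [650.0, -41.0], [734.0, 166.0], [483.0, 268.0]]
scene block 472 z 27.0 std 3.3 rect [ 453.8 -105.5] [93.7 53.2] 57.3 mean [ 453.8 -105.7   26.4]
scene red 96 z 161.9 std 4.8 rect [503.1 148.1] [39.1 38.4] 71.7 mean [502.5 147.5 161.5]
scene knob 23 z 74.4 std 6.1 rect [513.9 253.2] [26.1  9.7] 42.3 mean [512.3 251.9  75.6]
scene yellow 75 z 46.3 std 4.5 rect [512.3 231.4] [49.6 27.5] 80.7 mean [513.1 231.7  45.2]
top green 2452 z 13.2 std 2.4 rect [595.3 132.5] [266.6 244.2] 88.2 mean [585.6 111.8  13.2]
[[469.0, 3.0], [713.0, -5.0], [722.0, 262.0], [477.0, 270.0]]
top block 488 z 28.6 std 2.6 rect [ 458.5 -103.4] [85.7 49.8] 57.9 mean [ 458.5 -103.5   28.5]
top red 222 z 161.2 std 5.9 rect [512.3 151.3] [44.6 34. ] 0.3 mean [512.5 150.7 160.7]
top knob 30 z 81.9 std 2.1 rect [518.8 254.1] [14.3 14.2] 1.6 mean [518.3 254.   82. ]
top yellow 86 z 48.3 std 2.1 rect [518.3 230.1] [17.5 41.2] 0.3 mean [517.2 229.9  48.1]
```

Call:
apply_moves(
  dp=[
    [0.2,-0.25,0.07],
    [0.2,-0.25,0.07],
    [0.2,-0.25,0.07],
    [0.35,-0.4,0.07],
    [0.35,-0.4,0.07],
  ],
  delta_rot=[
    [0,0,-40],
    [0,0,-40],
    [0,0,-40],
    [0,0,-60],
    [0,0,-60],
  ],
  grip=[0,0,0,0,0],
)

```text
t: 1.72
eef_pos: [350.0, 318.5, 282.5]
eef_rot: [1.784, 2.585, 0.001]
ft_force: [1.5, 1.3, 0.0]
grip_width: 85.4
gripper_force: 0.0
```

Call:
apply_moves(
  dp=[
    [0.19,-0.26,0.02],
    [0.19,-0.26,0.02],
    [0.19,-0.26,0.02],
    [0.19,-0.26,0.02],
    [0.19,-0.26,0.02],
  ],
  delta_rot=[
    [0,0,-24],
    [0,0,-24],
    [0,0,-24],
    [0,0,-24],
    [0,0,-24],
  ],
  grip=[0,0,0,0,0],
)

```text
t: 2.35
eef_pos: [534.0, 66.3, 301.7]
eef_rot: [2.277, 2.164, 0.001]
ft_force: [0.9, -0.2, 0.1]
grip_width: 85.3
gripper_force: 0.0
```

Call:
apply_moves(
  dp=[
    [0,0,0],
    [0,0,0],
  ],
  delta_rot=[
    [0,0,0],
    [0,0,0],
  ],
  grip=[0,0],
)

```text
t: 2.6
eef_pos: [532.9, 68.4, 301.2]
eef_rot: [-2.277, -2.164, 0.0]
ft_force: [-0.8, 0.4, -0.7]
grip_width: 85.6
gripper_force: 0.0
```

Run:
```python
from h import *
s=monitor.get_state(); M=R.from_rotvec(s["eef_rot"]).as_matrix(); print(s["t"],s["eef_pos"],"yaw y",np.degrees(np.arctan2(M[1,1],M[0,1])))
c=calibration("wrist"); im,d=get_image("wrist"); print(c)
cv2.imwrite("pics/w1.png",im[:,:,::-1]); np.savez("pics/w1.npz",d=d,im=im,pos=c["position"],a=att(c),cx=c["cx"],cy=c["cy"],vfov=c["vfov"])
for t in["block","foot","keeper_knob","lever_pad"]:
    print(t,[(towld(c,r["centre"]).round(0).tolist(),round(r["confidence"],2)) for r in search_frame("wrist",t)[:2]])
```

```text
2.6 [532.93136808  68.3537155  301.23086261] yaw y -2.9228962399475016
{'vfov': 65.70646984690485, 'cx': 281.0270935515346, 'cy': 212.62329529178714, 'position': array([536.19111068, 138.61257903, 443.36396493]), 'attitude': array([ 2.86044996, -0.07165894, -0.01223277])}
block [([459.0, -94.0, 29.0], 0.58)]
foot [([616.0, 144.0, 114.0], 0.7)]
keeper_knob [([516.0, 244.0, 44.0], 0.77)]
lever_pad [([561.0, 151.0, 129.0], 0.69)]
```

View pics/w1.png

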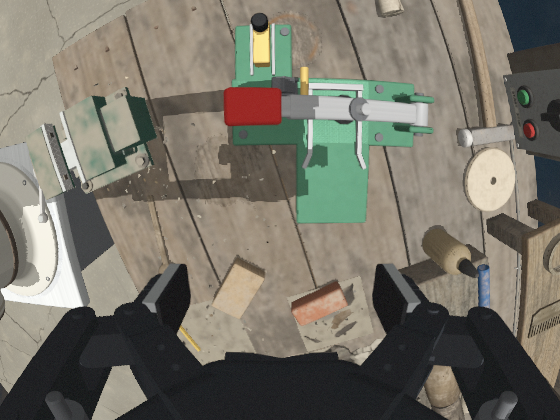

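```bash
cat >> h.py <<'E'
def wload(p):
    z=np.load(p); return z["im"],z["d"].astype(float),dict(position=z["pos"],attitude=z["a"],cx=float(z["cx"]),cy=float(z["cy"]),vfov=float(z["vfov"]))
def wray(c,uv):
    f=210/np.tan(np.radians(c["vfov"]/2)); q=np.atleast_2d(uv)-np.array([c["cx"],c["cy"]]); r=np.hypot(*q.T)+1e-9; t=r/f
    return np.c_[q/r[:,None]*np.sin(t)[:,None],np.cos(t)]
def wplane(c,uv,z):
    r=wray(c,uv)@att(c).T; o=np.array(c["position"]); return o+r*((z-o[2])/r[:,2])[:,None]
def wcloud(c,d):
    v,u=np.mgrid[:420,:560]; r=wray(c,np.c_[u.ravel(),v.ravel()].astype(float)); P=r/r[:,2:]*d.reshape(-1,1)
    return (P@att(c).T+c["position"]).reshape(420,560,3)
def wseg(p,lo,hi,zr,box):
    im,d,c=wload(p); m=cv2.inRange(cv2.cvtColor(im,cv2.COLOR_RGB2HSV),lo,hi)>0; P=wcloud(c,d); x0,x1,y0,y1=box
    m&=(d>0)&(P[...,2]>zr[0])&(P[...,2]<zr[1])&(P[...,0]>x0)&(P[...,0]<x1)&(P[...,1]>y0)&(P[...,1]<y1)
    v,u=np.nonzero(m); return c,np.c_[u,v].astype(float),P[m]
E
cat > ws.py <<'E'
from h import *
import sys
p=sys.argv[1]
for nm,lo,hi,zr,box in[("bed",(50,80,30),(90,255,255),(0,30),(520,680,-80,70)),("allgreen",(50,80,30),(90,255,255),(0,30),(400,800,-80,300)),("block",(5,30,80),(25,255,255),(16,40),(390,530,-180,-40)),("red",(0,160,80),(10,255,255),(120,190),(400,650,100,260)),("knob",(0,0,0),(180,255,60),(65,100),(450,560,200,290)),("yellow",(18,120,100),(35,255,255),(35,60),(450,560,180,290)),("rails",(0,0,90),(180,50,255),(15,35),(540,660,40,210))]:
    c,uv,P=wseg(p,lo,hi,zr,box)
    if len(uv)<5: print(nm,len(uv)); continue
    zm=np.median(P[:,2]); W=wplane(c,uv,zm)[:,:2].astype(np.float32); r=cv2.minAreaRect(W)
    print(nm,len(uv),"z",zm.round(1),P[:,2].std().round(1),np.round(r[0],1),np.round(r[1],1),round(r[2],1),"mean",P.mean(0).round(1))
    if nm in("bed","allgreen"): print(cv2.boxPoints(r).round(1).tolist())
E
python3 ws.py pics/w1.npz
python3 - <<'E'
from h import *
im,d,c=wload("pics/w1.npz")
print(wplane(c,[[297,222],[367,222],[296.5,150]],12).round(1), wplane(c,[[238,23],[291,25],[234,144]],12).round(1))
E
```

```text
bed 3580 z 11.4 0.8 [600.7  33.9] [74.4 97.1] 87.8 mean [600.1  34.1  11.4]
[[550.7999877929688, -1.399999976158142], [647.7999877929688, -5.099999904632568], [650.7000122070312, 69.19999694824219], [553.5999755859375, 72.9000015258789]]
allgreen 11751 z 11.4 1.1 [594.5 132.6] [270.  247.3] 87.0 mean [588.4 114.   11.5]
[[463.8999938964844, 4.300000190734863], [710.9000244140625, -8.699999809265137], [725.0999755859375, 260.8999938964844], [478.1000061035156, 273.8999938964844]]
block 1741 z 26.5 1.9 [458.8 -98.1] [90.  51.1] 58.0 mean [459.7 -96.4  26.2]
red 2085 z 159.5 5.8 [511.4 153.9] [33.7 48.7] 86.6 mean [511.6 153.8 159. ]
knob 143 z 79.3 4.9 [517.4 255. ] [17.6 22.2] 13.9 mean [517.5 253.2  77.5]
yellow 127 z 45.3 2.9 [516.4 238.2] [54.7 19.4] 87.3 mean [518.1 232.9  44.4]
rails 911 z 24.1 3.2 [594.9 130.4] [ 96.5 113.8] 0.8 mean [604.5 140.8  25.4]
[[ 5.509e+02 -1.000e-01  1.200e+01]
 [ 6.510e+02 -5.400e+00  1.200e+01]
 [ 5.541e+02  9.980e+01  1.200e+01]] [[485.7 277.6  12. ]
 [555.3 269.7  12. ]
 [471.7 112.5  12. ]]
```

Call:
apply_moves(
  dp=[
    [-0.074,-0.169,-0.15],
    [-0.074,-0.169,-0.15],
    [-0.074,-0.169,-0.15],
    [-0.074,-0.169,-0.15],
    [-0.074,-0.169,-0.15],
  ],
  delta_rot=[
    [0,0,-29],
    [0,0,-29],
    [0,0,-29],
    [0,0,-29],
    [0,0,-29],
  ],
  grip=[0,0,0,0,0],
)

```text
t: 3.48
eef_pos: [457.3, -101.6, 149.6]
eef_rot: [-2.746, -1.522, 0.003]
ft_force: [-0.4, 0.3, 0.2]
grip_width: 85.6
gripper_force: 0.0
```

Call:
apply_moves(
  dp=[
    [0,0,0],
    [0,0,0],
  ],
  delta_rot=[
    [0,0,0],
    [0,0,0],
  ],
  grip=[0,0],
)

```text
t: 3.72
eef_pos: [459.8, -100.0, 152.3]
eef_rot: [2.744, 1.527, 0.002]
ft_force: [-0.3, -0.9, 0.4]
grip_width: 85.4
gripper_force: 0.0
```

```bash
cat > wl.py <<'E'
from h import *
import sys
s=monitor.get_state(); M=R.from_rotvec(s["eef_rot"]).as_matrix(); print(s["t"],s["eef_pos"].round(1),"yaw y",np.degrees(np.arctan2(M[1,1],M[0,1])).round(1))
c=calibration("wrist"); im,d=get_image("wrist"); n=sys.argv[1]
cv2.imwrite(f"pics/{n}.png",im[:,:,::-1]); np.savez(f"pics/{n}.npz",d=d,im=im,pos=c["position"],a=att(c),cx=c["cx"],cy=c["cy"],vfov=c["vfov"])
E
python3 wl.py w2; python3 ws.py pics/w2.npz
```

```text
3.725 [ 459.8 -100.   152.3] yaw y -31.8
bed 4027 z 11.3 1.1 [599.   24.5] [60.  99.4] 87.7 mean [586.5  15.7  11.2]
[[548.2000122070312, -3.5], [647.5, -7.5], [649.9000244140625, 52.5], [550.5999755859375, 56.400001525878906]]
allgreen 4099 z 11.3 1.2 [545.5  34.9] [ 59.5 213.5] 58.2 mean [584.6  17.4  11.2]
[[439.1000061035156, 65.80000305175781], [620.5, -46.599998474121094], [651.9000244140625, 4.0], [470.5, 116.4000015258789]]
block 5402 z 26.5 1.0 [ 458.5 -100.1] [84.4 49.1] 57.8 mean [459.2 -98.9  26.5]
red 0
knob 0
yellow 0
rails 0
```

View pics/w2.png

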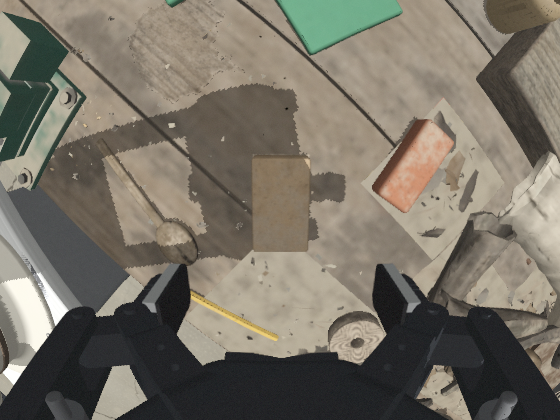

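Call:
apply_moves(
  dp=[
    [-0.001,-0.0005,-0.06],
    [-0.001,-0.0005,-0.11],
    [-0.001,-0.0005,-0.137],
    [-0.001,-0.0005,-0.145],
    [-0.001,-0.0005,-0.145],
  ],
  delta_rot=[
    [0,0,0],
    [0,0,0],
    [0,0,0],
    [0,0,0],
    [0,0,0],
  ],
  grip=[0,0,0,0,0],
)

```text
t: 4.4
eef_pos: [458.6, -101.1, 7.0]
eef_rot: [2.745, 1.527, 0.0]
ft_force: [-0.5, 0.5, -0.1]
grip_width: 85.5
gripper_force: 0.0
```

Call:
apply_moves(
  dp=[
    [0,0,-0.002],
    [0,0,-0.002],
    [0,0,-0.002],
    [0,0,-0.002],
    [0,0,-0.002],
  ],
  delta_rot=[
    [0,0,0],
    [0,0,0],
    [0,0,0],
    [0,0,0],
    [0,0,0],
  ],
  grip=[0.3,0.6,0.6,0.6,0.6],
  squeeze=40,
)

```text
t: 5.03
eef_pos: [458.6, -101.4, 5.3]
eef_rot: [2.745, 1.525, 0.001]
ft_force: [0.5, 1.4, 5.1]
grip_width: 50.5
gripper_force: 42.0
```

Call:
apply_moves(
  dp=[
    [0,0,0.05],
    [0.02,0.02,0.08],
    [0.06,0.06,0.08],
    [0.1,0.1,0.08],
    [0.1437,0.1477,0.08],
  ],
  delta_rot=[
    [0,0,0],
    [0,0,10],
    [0,0,20],
    [0,0,29.2],
    [0,0,29.2],
  ],
  grip=[0.6,0.6,0.6,0.6,0.6],
)

```text
t: 5.65
eef_pos: [601.6, 46.1, 85.2]
eef_rot: [2.27, 2.171, 0.001]
ft_force: [0.8, -0.9, 1.4]
grip_width: 50.6
gripper_force: 42.2
```

Call:
apply_moves(
  dp=[
    [0,0,0],
    [0,0,0],
  ],
  delta_rot=[
    [0,0,0],
    [0,0,0],
  ],
  grip=[0.6,0.6],
)

```text
t: 5.9
eef_pos: [600.1, 44.8, 84.4]
eef_rot: [-2.272, -2.169, 0.001]
ft_force: [0.1, 0.3, -0.1]
grip_width: 50.6
gripper_force: 42.2
```

```bash
python3 wl.py w3; python3 ws.py pics/w3.npz
```

```text
5.9 [600.1  44.8  84.4] yaw y -2.7
bed 1006 z 11.3 0.7 [601.6  46.7] [50.5 98. ] 87.6 mean [619.   47.6  11.3]
[[551.5999755859375, 23.5], [649.5, 19.5], [651.5999755859375, 69.9000015258789], [553.7000122070312, 73.9000015258789]]
allgreen 27782 z 11.5 1.1 [595.7 107.4] [172.1 249.6] 88.1 mean [592.9 120.9  11.5]
[[468.20001220703125, 25.5], [717.5999755859375, 17.399999618530273], [723.2000122070312, 189.3000030517578], [473.79998779296875, 197.5]]
block 0
red 5034 z 150.6 3.5 [529.1 150.8] [33.2 28.6] 87.6 mean [530.2 148.5 150. ]
knob 0
yellow 0
rails 2594 z 23.3 1.9 [605.  113.9] [78.5 85. ] 86.8 mean [603.6 113.8  22.8]
```

View pics/w3.png

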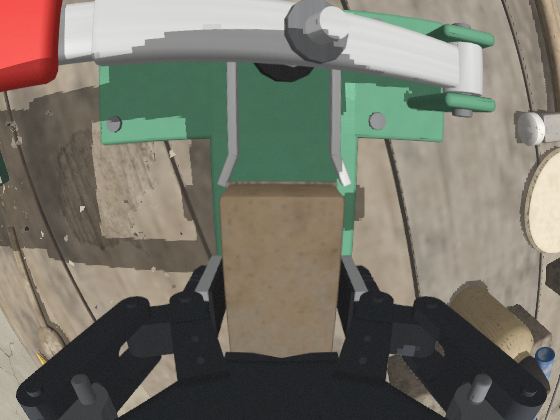

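Run:
```python
from h import *
im,d,c=wload("pics/w3.npz")
print("rails z24",wplane(c,[[237,70],[237,150],[333,70],[334,150]],24).round(1).tolist())
# refine using depth: rail top points, by row in y slices
c,uv,P=wseg("pics/w3.npz",(0,0,90),(180,60,255),(19,30),(550,660,100,170))
W=wplane(c,uv,24)
for y in range(100,165,6):
    m=abs(W[:,1]-y)<3; x=W[m,0]
    a=x[x<604];b=x[x>604]
    if len(a)>3 and len(b)>3: print(y,a.min().round(1),a.max().round(1),b.min().round(1),b.max().round(1))
print("block top", wplane(c,[[222,192],[342,192],[232,345],[333,345]],105).round(1).tolist())
print("base corner lines z12",wplane(c,[[104,143],[212,138],[442,141],[356,138]],12).round(1).tolist())
```

```text
rails z24 [[577.2, 149.2, 24.0], [574.4, 98.8, 24.0], [636.2, 146.7, 24.0], [635.1, 96.2, 24.0]]
100 568.8 574.7 632.6 639.0
106 569.0 575.1 632.7 639.2
112 568.8 575.4 632.9 639.3
118 569.2 575.8 633.2 639.5
124 569.5 575.5 633.2 639.7
130 569.9 576.3 634.1 640.0
136 570.2 576.1 633.9 640.2
142 570.0 576.4 634.0 640.5
148 570.8 577.1 634.9 640.6
block top [[578.8, 89.5, 105.0], [625.2, 87.4, 105.0], [575.0, 15.9, 105.0], [622.9, 13.7, 105.0]]
base corner lines z12 [[473.7, 111.9, 12.0], [556.4, 107.1, 12.0], [716.8, 101.3, 12.0], [652.1, 102.8, 12.0]]
```

Call:
apply_moves(
  dp=[
    [0.001,0,-0.04],
    [0.001,0,-0.058],
    [0.001,0,-0.065],
    [0.001,0,-0.067],
    [0.001,0,-0.067],
  ],
  delta_rot=[
    [0,0,0],
    [0,0,0],
    [0,0,0],
    [0,0,0],
    [0,0,0],
  ],
  grip=[0.6,0.6,0.6,0.6,0.6],
)

```text
t: 6.58
eef_pos: [601.7, 44.8, 18.2]
eef_rot: [2.272, 2.168, 0.001]
ft_force: [-0.3, -0.6, -0.0]
grip_width: 50.7
gripper_force: 42.3
```

Call:
apply_moves(
  dp=[
    [0,0,0],
    [0,0,0],
    [0,0,0],
    [0,0,0],
  ],
  delta_rot=[
    [0,0,0],
    [0,0,0],
    [0,0,0],
    [0,0,0],
  ],
  grip=[0.5,0.3,0.1,0],
)

```text
t: 7.08
eef_pos: [601.4, 44.9, 17.5]
eef_rot: [-2.273, -2.169, -0.0]
ft_force: [-0.2, -1.1, 0.3]
grip_width: 85.2
gripper_force: 0.0
```

Call:
apply_moves(
  dp=[
    [0,0,0.05],
    [-0.002,-0.03,0.055],
    [-0.004,-0.072,0.055],
    [-0.004,-0.072,0.02],
    [-0.004,-0.072,0.0],
  ],
  delta_rot=[
    [0,0,0],
    [0,0,0],
    [0,0,0],
    [0,0,0],
    [0,0,0],
  ],
  grip=[0,0.5,0.8,0.8,0.8],
)

```text
t: 7.7
eef_pos: [596.8, -27.6, 16.1]
eef_rot: [-2.273, -2.167, 0.001]
ft_force: [-0.2, 0.0, 0.8]
grip_width: 17.5
gripper_force: 0.0
```

```bash
python3 wl.py w4; sed -i 's/(16,40),(390,530,-180,-40)/(30,45),(550,660,-20,110)/' ws.py; python3 ws.py pics/w4.npz|grep -A1 -E "block|red|knob|rails"; python3 -c "
from h import *;print(monitor.get_state()['grip_width'])"
```

```text
7.7 [596.8 -27.6  16.1] yaw y -2.7
block 27580 z 38.6 0.7 [601.   44.7] [82.4 48. ] 86.8 mean [601.1  44.9  38.6]
red 0
knob 0
yellow 0
rails 1990 z 23.0 2.5 [603.3  85.2] [25.  85.3] 87.8 mean [603.2  85.5  22. ]
16.918893632516184
```

View pics/w4.png

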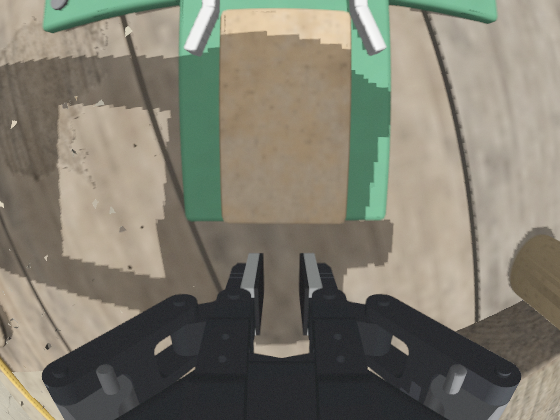

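Call:
apply_moves(
  dp=[
    [0.001,0.014,0.002],
    [0.0015,0.028,0.002],
    [0.002,0.042,0.002],
    [0.0025,0.056,0.002],
    [0.003,0.07,0.002],
  ],
  delta_rot=[
    [0,0,0],
    [0,0,0],
    [0,0,0],
    [0,0,0],
    [0,0,0],
  ],
  grip=[0.8,0.8,0.8,0.8,0.8],
)

```text
t: 8.38
eef_pos: [600.4, 44.0, 19.6]
eef_rot: [2.272, 2.169, 0.0]
ft_force: [0.6, -0.9, 0.1]
grip_width: 17.5
gripper_force: 0.2
```

Call:
apply_moves(
  dp=[
    [0.0005,0.01,0],
    [0.001,0.018,0],
    [0.001,0.024,0],
    [0.0015,0.029,0],
    [0.0015,0.032,0],
  ],
  delta_rot=[
    [0,0,0],
    [0,0,0],
    [0,0,0],
    [0,0,0],
    [0,0,0],
  ],
  grip=[0.8,0.8,0.8,0.8,0.8],
)

```text
t: 9.0
eef_pos: [601.8, 75.0, 19.3]
eef_rot: [-2.273, -2.169, 0.0]
ft_force: [-0.8, -0.9, 0.2]
grip_width: 17.1
gripper_force: 0.1
```

Call:
apply_moves(
  dp=[
    [0,0.003,0],
    [0,0.006,0],
    [0,0.008,0],
  ],
  delta_rot=[
    [0,0,0],
    [0,0,0],
    [0,0,0],
  ],
  grip=[0.8,0.8,0.8],
)

```text
t: 9.38
eef_pos: [602.2, 81.2, 19.6]
eef_rot: [2.271, 2.167, -0.003]
ft_force: [0.3, -26.6, 2.3]
grip_width: 16.8
gripper_force: 13.0
```

```bash
python3 wl.py w5; sed -i 's/(550,660,-20,110)/(550,660,20,200)/' ws.py; python3 ws.py pics/w5.npz|grep -A1 -E "block|rails"; python3 -c "
from h import *;print(monitor.get_state()['ft_force'])"
```

```text
9.375 [602.2  81.2  19.6] yaw y -2.7
block 7750 z 38.7 0.7 [603.9 135.4] [83.1 48.8] 87.5 mean [603.6 112.2  38.7]
red 0
--
rails 5458 z 28.6 3.3 [592.2 135.4] [102.4 119.6] 0.8 mean [601.2 149.4  26.8]
[  0.76972632 -14.21418513   0.50872803]
```

View pics/w5.png

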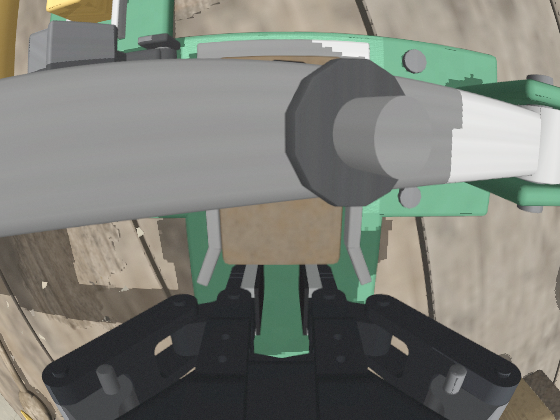

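Call:
apply_moves(
  dp=[
    [0,-0.03,0],
    [0,-0.05,0.05],
    [-0.03,-0.05,0.11],
    [-0.05,-0.03,0.17],
    [-0.09,0.02,0.19],
  ],
  delta_rot=[
    [0,0,0],
    [0,0,0],
    [0,0,0],
    [0,0,0],
    [0,0,0],
  ],
  grip=[0.8,1,1,1,1],
)

```text
t: 10.05
eef_pos: [518.3, 95.0, 208.8]
eef_rot: [2.274, 2.164, 0.005]
ft_force: [1.7, 1.4, -0.3]
grip_width: -0.1
gripper_force: 0.0
```

Call:
apply_moves(
  dp=[
    [0,0.05,0],
    [0,0.05,0],
  ],
  delta_rot=[
    [0,0,0],
    [0,0,0],
  ],
  grip=[1,1],
)

```text
t: 10.3
eef_pos: [517.3, 148.1, 206.1]
eef_rot: [2.269, 2.172, 0.002]
ft_force: [0.1, -1.1, -0.3]
grip_width: -0.2
gripper_force: 0.0
```

```bash
python3 wl.py w6; python3 ws.py pics/w6.npz|grep -A1 -E "red|knob|yellow"
python3 - <<'E'
from h import *
im,d=get_image("top"); c=calibration("top"); cv2.imwrite("pics/top6.png",im[:,:,::-1])
s=monitor.get_state();print(s["eef_pos"])
E
```

```text
10.3 [517.3 148.1 206.1] yaw y -2.5
red 4048 z 159.7 5.9 [511.3 155.3] [50.6 35.2] 3.8 mean [511.3 156.1 159. ]
knob 403 z 81.1 2.4 [517.1 256.2] [18.4 18.5] 87.2 mean [517.1 255.9  80.4]
yellow 849 z 46.4 0.8 [515.9 234. ] [41.  18.4] 87.6 mean [515.9 232.1  46.4]
rails 1315 z 24.2 3.8 [592.5 135.7] [103.1 123.1] 0.5 mean [603.1 153.5  25.4]
[517.70316395 145.60190274 205.39135673]
```

View pics/w6.png

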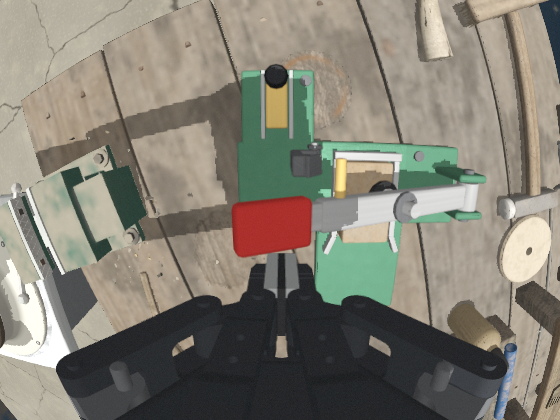

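Call:
apply_moves(
  dp=[
    [-0.006,0.0085,-0.035],
    [-0.01,0.0085,-0.055],
    [-0.018,0.009,-0.075],
    [-0.024,0.009,-0.095],
    [-0.026,0.009,-0.11],
  ],
  delta_rot=[
    [0,0,0],
    [0,0,0],
    [0,0,0],
    [0,0,0],
    [0,0,0],
  ],
  grip=[1,1,1,1,1],
)

```text
t: 11.02
eef_pos: [491.7, 153.5, 94.8]
eef_rot: [-2.274, -2.167, 0.001]
ft_force: [-3.1, -0.2, 6.0]
grip_width: 0.1
gripper_force: 3.1
```

Call:
apply_moves(
  dp=[
    [-0.002,0.0005,-0.01],
    [-0.003,0.0005,-0.018],
    [-0.003,0.0005,-0.022],
  ],
  delta_rot=[
    [0,0,0],
    [0,0,0],
    [0,0,0],
  ],
  grip=[1,1,1],
)

```text
t: 11.4
eef_pos: [489.3, 154.1, 73.4]
eef_rot: [2.273, 2.168, -0.001]
ft_force: [-0.5, -3.6, 6.3]
grip_width: -0.3
gripper_force: 2.8
```

Call:
apply_moves(
  dp=[
    [0,0,-0.003],
    [0,0,-0.005],
    [0,0,-0.006],
    [0,0,-0.006],
  ],
  delta_rot=[
    [0,0,0],
    [0,0,0],
    [0,0,0],
    [0,0,0],
  ],
  grip=[1,1,1,1],
)

```text
t: 11.9
eef_pos: [489.1, 154.2, 67.7]
eef_rot: [2.273, 2.168, -0.001]
ft_force: [-4.2, -3.8, 8.4]
grip_width: 0.2
gripper_force: 4.6
```

Call:
apply_moves(
  dp=[
    [0,0,-0.0015],
    [0,0,-0.003],
    [0,0,-0.003],
  ],
  delta_rot=[
    [0,0,0],
    [0,0,0],
    [0,0,0],
  ],
  grip=[1,1,1],
)

```text
t: 12.28
eef_pos: [489.2, 154.2, 65.5]
eef_rot: [2.273, 2.168, -0.0]
ft_force: [-8.7, -5.0, 21.1]
grip_width: -0.1
gripper_force: 10.7
```

Call:
apply_moves(
  dp=[
    [0,0,0.01],
    [0,0,0.04],
    [0,0,0.08],
    [0,0.02,0.12],
    [0,0.02,0.12],
  ],
  delta_rot=[
    [0,0,0],
    [0,0,0],
    [0,0,0],
    [0,0,0],
    [0,0,0],
  ],
  grip=[1,1,1,1,1],
)

```text
t: 12.9
eef_pos: [490.2, 175.6, 187.3]
eef_rot: [2.271, 2.168, 0.006]
ft_force: [-0.3, -0.4, 0.9]
grip_width: -0.0
gripper_force: 0.0
```

```bash
python3 wl.py w7; sed -i 's/(120,190),(400,650/(50,190),(400,650/' ws.py; python3 ws.py pics/w7.npz|grep -A1 -E "red|knob|yellow"
```

```text
12.9 [490.2 175.6 187.3] yaw y -2.7
red 2295 z 73.0 1.4 [490.8 157.1] [34.5 50.1] 87.3 mean [490.7 157.1  72.7]
knob 285 z 80.8 3.3 [516.3 257.2] [18.5 17.7] 42.9 mean [513.8 257.   79.8]
yellow 774 z 46.4 1.8 [519.3 223.3] [30.9 88.6] 23.7 mean [512.8 232.2  46.2]
rails 1632 z 24.1 3.9 [592.9 135.5] [103.3 123.6] 0.5 mean [596.2 154.3  25. ]
```

View pics/w7.png

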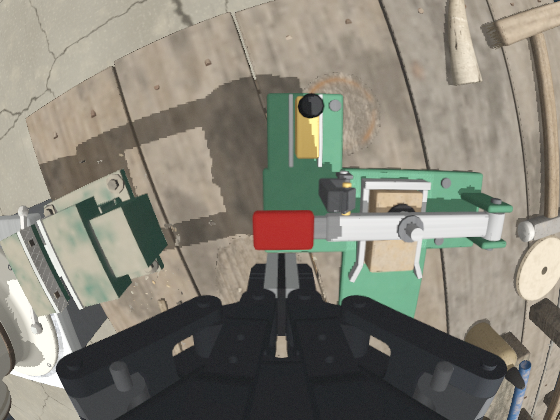

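Call:
apply_moves(
  dp=[
    [0.014,0.06,0],
    [0.028,0.117,0],
    [0.028,0.117,-0.06],
    [0.028,0.117,-0.11],
    [0.028,0.117,-0.122],
  ],
  delta_rot=[
    [0,0,0],
    [0,0,0],
    [0,0,0],
    [0,0,0],
    [0,0,0],
  ],
  grip=[1,1,1,1,1],
)

```text
t: 13.58
eef_pos: [515.1, 290.7, 58.5]
eef_rot: [-2.272, -2.167, 0.01]
ft_force: [-0.6, 0.1, 0.1]
grip_width: -0.2
gripper_force: 0.0
```

Call:
apply_moves(
  dp=[
    [0,0,0],
    [0,-0.004,0],
  ],
  delta_rot=[
    [0,0,0],
    [0,0,0],
  ],
  grip=[1,1],
)

```text
t: 13.82
eef_pos: [517.9, 288.1, 64.6]
eef_rot: [2.272, 2.168, 0.004]
ft_force: [-0.5, -0.0, 1.0]
grip_width: -0.2
gripper_force: 0.0
```

Call:
apply_moves(
  dp=[
    [0,-0.012,0],
    [-0.0005,-0.024,0],
    [-0.001,-0.034,0],
    [-0.0015,-0.043,0],
    [-0.002,-0.05,0],
  ],
  delta_rot=[
    [0,0,0],
    [0,0,0],
    [0,0,0],
    [0,0,0],
    [0,0,0],
  ],
  grip=[1,1,1,1,1],
)

```text
t: 14.45
eef_pos: [514.9, 237.3, 62.6]
eef_rot: [-2.273, -2.168, -0.0]
ft_force: [1.2, 2.5, -0.0]
grip_width: -0.5
gripper_force: 0.8
```

Call:
apply_moves(
  dp=[
    [0,-0.003,0],
    [0,-0.005,0],
    [0,-0.006,0],
  ],
  delta_rot=[
    [0,0,0],
    [0,0,0],
    [0,0,0],
  ],
  grip=[1,1,1],
)

```text
t: 14.82
eef_pos: [514.8, 233.5, 62.7]
eef_rot: [-2.271, -2.168, -0.004]
ft_force: [0.2, 18.4, 0.2]
grip_width: -0.3
gripper_force: 9.4
```

Call:
apply_moves(
  dp=[
    [0,0.02,0],
    [0,0.04,0.05],
    [0,0.04,0.1],
    [-0.03,-0.02,0.14],
    [-0.05,-0.07,0.16],
  ],
  delta_rot=[
    [0,0,0],
    [0,0,0],
    [0,0,0],
    [0,0,0],
    [0,0,0],
  ],
  grip=[1,1,1,1,1],
)

```text
t: 15.45
eef_pos: [467.8, 170.6, 219.7]
eef_rot: [2.27, 2.171, 0.0]
ft_force: [1.0, -1.3, 0.8]
grip_width: -0.1
gripper_force: 0.0
```

Call:
apply_moves(
  dp=[
    [0,-0.03,0],
    [0,-0.03,0],
  ],
  delta_rot=[
    [0,0,0],
    [0,0,0],
  ],
  grip=[1,1],
)

```text
t: 15.7
eef_pos: [468.5, 139.7, 219.0]
eef_rot: [2.274, 2.166, 0.0]
ft_force: [0.1, -0.0, 0.5]
grip_width: -0.2
gripper_force: 0.0
```

```bash
python3 wl.py w8; sed -i 's/(450,560,200,290)/(490,540,190,290)/' ws.py; python3 ws.py pics/w8.npz|grep -A1 -E "red|knob|yellow|block"
```

```text
15.7 [468.5 139.7 219. ] yaw y -2.8
block 2096 z 38.4 1.5 [587. 142.] [94.1 81.4] 87.1 mean [600.6 131.7  38.1]
red 1969 z 72.9 1.2 [490.9 156.4] [33.2 49.6] 87.4 mean [490.6 156.1  72.8]
knob 145 z 79.4 3.3 [519.8 209. ] [19.  34.6] 49.8 mean [511.7 213.3  78.5]
yellow 129 z 45.3 3.7 [521.2 205.2] [44.9 41.1] 11.6 mean [507.2 207.   44.1]
rails 1217 z 23.9 3.7 [595.9 135.3] [122.   96.5] 89.6 mean [598.2 146.7  25.2]
```

View pics/w8.png

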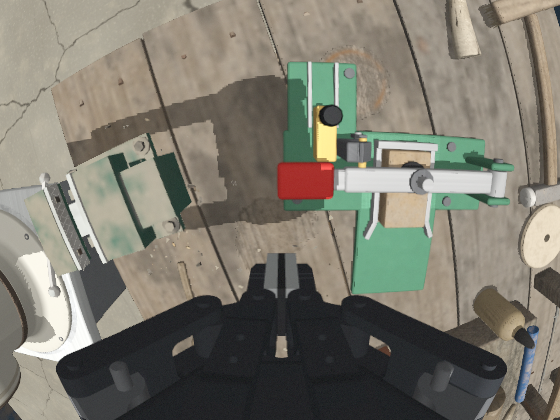

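The knob (331,115) now stands about 44 mm further in. The pad (305,180) is at z 73, so the lever is latched. The block lies between the rails against the stop, and the arm is clear.

```bash
python3 -c "
from plant import arm;print(arm.hand_in())"
```

```text
the job is handed in; nothing more can be done
None
```

The job is handed in at about 16 s of the 58 s allowed: the block is home against the end stop, abrasive face down, the lever is held by the pawl, the keeper is slid fully home, and I didn't touch the other loose things.

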